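# Stock the chilled counter case and lock it for the night

### The arm

A 6-joint arm with a two-finger parallel gripper is mounted at the origin on the work surface. World frame = base frame: x ahead of the robot, y to its left, z up, the work surface at z = 0. Lengths are in m, angles in rad, forces in N, time in s.
With the tool pointing down it reaches from about 0.325 to 0.9 m from the base axis. Payload 6.1 kg.
Tool frame: the origin (TCP) lies midway between the tips of the shut fingers; the grasp point (between the pads) lies 19 mm behind it; x points along the fingers, y is the direction in which the jaws open and shut, and the axes are right-handed (so a half turn about x gives the same grasp; the last joint's range is limited). The gripper opens to 85 mm and grips with 20 to 120 N. Pads are 22 mm wide; open, the fingers measure 114 mm over their backs; the gripper's body (76 mm by 85 mm) begins 54 mm behind the grasp point. The pads swing forward as they close: fully open they stand 13 mm farther back than shut.
Start: joints at [1.213, 0.22, 1.526, -0, 1.395, -0.126], TCP at [0.144, 0.608, 0.199] pointing down, gripper open.
Joint ranges: [-2.98, 2.98], [-0.91, 2.08], [0.09, 2.57], [-1.24, 4.39], [0.2, 2.65], [-2.68, 2.68]. Speed limits (rad/s): [2.57, 2.57, 3.01, 3.14, 3.14, 3.14].

### API

Orientations are given as [roll, pitch, yaw] about the fixed x, y, z axes, in that order (R = Rz(yaw) Ry(pitch) Rx(roll)).
In Python, from plant import movep, move_l, set_joints, gripper_to, hold, inverse_kinematics, observe, get_image, get_calibration, Unreachable, job_done gives the robot as it stands. Calls block until the motion is done:
- movep(position, orientation): joint-space move of the TCP to a pose.
- move_l(position, feed=0.15, rotation=None, max_force=None): straight line of the TCP; rotation=None keeps the orientation; feed is the mean speed in m/s. With max_force (N) it stops when the force on the tool has changed by that much, and returns True; else False.
- set_joints(angles): joint-space move.
- gripper_to(opening, f_grip=None): finger opening in m; f_grip is the grip in N (None keeps the last); returns when the fingers have stopped.
- hold(seconds).
- inverse_kinematics(position, orientation): joint angles nearest the present ones, or None.
- observe(): the state.
- get_image(name): name is "side" or "top"; returns (picture, depth): 420x560x3 uint8, red, green, blue; 420x560 float32, m along the optical axis (not along the pixel's ray), 0 where there is no reading.
- get_calibration(name): a dict with "intrinsics" (3x3 intrinsics, pixels), "dist_coeffs" ([k1, k2, p1, p2, k3] as OpenCV has them; the pictures are not rectified), "world_from_camera" (4x4, takes a point from camera to world coordinates). Camera axes: x right, y down, z forward; pixel columns grow to the right and rows downward; lengths in m; the calibration is good to about 2 mm. A picture is of the moment at which its call begins. get_calibration takes no time and is no camera call.
A pose or a line that the arm cannot do raises Unreachable and nothing moves.
- job_done(): hands the job in, once; it reports no verdict.
The state is a dict: "time_s": time; "q": joint angles; "joint_velocities": joint speeds; "joint_torque": joint torques, N m; "eef_pos": TCP position; "tcp_rot": TCP orientation; "ft_force": force on the tool from outside, world axes, zero at the start; "torque": the same for the moment, N m; "opening": finger opening in m.
Only numpy, scipy, OpenCV 4.12 (cv2) and the standard library are available. Lean on these libraries where they do the work, as an engineer would, in place of code of your own. Each camera call takes 0.05 s, during which the arm holds its last target. There are 200 camera calls.

### The job

Stand every side-dish pot that is waiting on the wrapping paper upright in the open well of the chilled counter case, then slide the lid across until it meets the gasket and turn the cam lock's lever its full quarter turn so that it draws the lid tight. Next take the pen from its stand on the case, press the small recessed alarm-reset button fully in with its tip, and stand the pen back in its stand. Leave everything else on the counter where it is.

Things in the scene. Friction and masses are not known exactly. Their poses are not given: they have to be found in the camera images.
- pot1_mid (a point): a squat lidded side-dish pot: white body with a paper band, grey lid; closed, 52 mm tall, round, 49 mm dia. at the foot widening to 55 mm under the lid and 58 mm at the lid (top 12 mm). This point is its centre, 26 mm above its underside; z points up through the lid. May be absent. All pots are alike.
- pot2_mid (a point): a squat lidded side-dish pot: white body with a paper band, grey lid; closed, 52 mm tall, round, 49 mm dia. at the foot widening to 55 mm under the lid and 58 mm at the lid (top 12 mm). This point is its centre, 26 mm above its underside; z points up through the lid. May be absent. All pots are alike.
- pot3_mid (a point): a squat lidded side-dish pot: white body with a paper band, grey lid; closed, 52 mm tall, round, 49 mm dia. at the foot widening to 55 mm under the lid and 58 mm at the lid (top 12 mm). This point is its centre, 26 mm above its underside; z points up through the lid. May be absent. All pots are alike.
- pot4_mid (a point): a squat lidded side-dish pot: white body with a paper band, grey lid; closed, 52 mm tall, round, 49 mm dia. at the foot widening to 55 mm under the lid and 58 mm at the lid (top 12 mm). This point is its centre, 26 mm above its underside; z points up through the lid. May be absent. All pots are alike.
- case: the chilled counter case: white box 280 mm deep (x), 560 mm long (y), fixed. Origin: middle of its underside; x away from the robot, y to the left along it, z up. From the right: an end housing (y -280 to -192 mm, top 148 mm above the counter) with lock, display, button and pen stand; the open well; the machine deck (top 130 mm up) over which the open lid is parked.
- well_floor (a point): middle of the well's floor, 65 mm above the counter; axes as the case. The well is 220 mm in x by 200 mm in y with upright walls 65 mm high (rim 130 mm above the counter), so pots stand wholly below the lid; it holds four pots, two by two.
- lid (a joint): sliding lid, glass in an aluminium frame, 260 (x) by 230 (y) by 16 mm, running on the rim along the case's y: opening in m. 0 = drawn tight, 0.232 = fully open, to the left. Slides with about 2.5 N. A sprung gasket on the end housing meets its right edge at 0.006 and pushes it back there when let go (squeezing it home: 13 N); only the cam lock keeps it at 0.
- lid_grip (a point): grip of the lid's steel bow handle, on the middle bar of the lid: a bar 100 mm long along the case's x, 12 mm wide (y), 12 mm high, its top 53 mm above the lid's underside (183 mm above the counter), 25 mm clear space beneath it. This point lies 2 mm below the bar's centre; it moves with the lid along the case's y.
- cam (a joint): cam lock on the end housing, upright axis: rad. 0 to 0.2 = unlocked, lever toward the robot (case -x); grows counter-clockwise from above; 1.571 = locked, lever to the right (case -y), at its stop. Stays where left. Opposite the lever a spiral hook swings behind the lid's keeper pin (caught if the lid is within 0.009 of shut) and draws it in: up to 0.3 N m, about 6 N at the lever's end.
- cam_pivot (a point): on the lock's axis at the mid-height of its lever, 176 mm above the counter; turns with the lever.
- lever_end (a point): on the lever 55 mm from the axis (the lever is 62 mm long, 12 mm wide, 18 mm high: 167 to 185 mm above the counter, 19 mm clear of the end housing), at mid-height.
- keeper (a point): middle of the keeper pin's height: an upright steel pin 8 mm dia. standing 24 mm above the lid, at the middle of its right edge.
- button_mouth (a point): centre of the mouth of the black square bezel (34 mm wide, 14 mm high) on the end housing, 162 mm above the counter. A round hole 14 mm dia.; the grey alarm-reset button lies in it with its face 8 mm below this point: too small and deep for fingers.
- reset (a joint): the alarm-reset button: m pressed. 0 = up, 0.004 = fully down at about 4 N; springs back.
- pen_mid (a point): black counter pen, 140 mm long, barrel 12 mm dia., pointed steel tip; it stands tip down in its stand. This point is on its axis 95 mm above the tip; z points from the tip up the pen. The barrel runs from 28 to 135 mm above the tip; in its stand the pen reaches 298 mm above the counter.
- pen_tip (a point): the tip of the pen (a flat 5.6 mm across, widening to 12 mm over 28 mm).
- stand_mouth (a point): centre of the mouth, at the top, of the dark wooden pen stand (50 x 50 x 55 mm, fixed on the end housing, behind the lock). Square hole 14 mm wide with a 3 mm chamfer, 25 mm deep, then narrowing to 11 mm down to 45 mm. When the pen stands in it, its tip is 45 mm below this point.
- sauce: amber sauce bottle, 64 dia. x 190 mm, loose, not part of the job; origin at the middle of its underside
- jar: glass storage jar with steel cap, 88 dia. x 110 mm, loose, not part of the job; origin at the middle of its underside
- teacup: white teacup, 72 dia. x 75 mm, loose, not part of the job; origin at the middle of its underside
- inkpad: ink pad 70 x 100 x 16 with a wooden stamp on it, 66 high in all, mm, loose, not part of the job; origin at the middle of its underside
Things that resemble listed ones, but are neither listed nor needed, are in the scene too. Leave any orange or yellow look-alike of the part that bears pot4_mid alone.

How it is judged:
By the outcome, as a careful person would: the job done as asked, in the order asked, and still so for the second after the job is handed in, with the robot touching nothing.
Of pot1, pot2, pot3, pot4 only 2 to 4 are there at a start; the rules pass over those that are not, and their reading is None.
At some moment in a run one of pot1, pot2, pot3, pot4 may be knocked a few centimetres aside while the robot is not near it.
It also fails if it takes over 210 s, if anything falls off the work surface, if the arm or the gripper's body presses on something with over 40 N, if the wrist force passes 120 N, or if a joint passes its speed limit or range.

## Working session

There is one attempt and no reset: what is moved stays moved. The work goes in short steps, each a Python script; the robot and the scene stay as the last script left them, time stands still between calls to the robot, and variables do not carry over. Pictures are saved under pics/ and viewed, about 12 in all and at most 16, crops included, and the job is handed in when it is done.

```bash
ls; mkdir -p pics; cat > h.py <<'E'
import numpy as np, cv2
from plant import *
def snap(n,name):
    im,d=get_image(n); cv2.imwrite(f'pics/{name}.png',im[:,:,::-1]); np.savez(f'pics/{name}.npz',im=im,d=d); return im,d
def cloud(n,d):
    c=get_calibration(n);K=np.array(c['intrinsics']);T=np.array(c['world_from_camera'])
    h,w=d.shape;u,v=np.meshgrid(np.arange(w),np.arange(h))
    p=cv2.undistortPoints(np.stack([u,v],-1).reshape(-1,1,2).astype(np.float64),K,np.array(c['dist_coeffs'])).reshape(h,w,2)
    P=np.concatenate([p*d[...,None],d[...,None]],-1)
    W=P@T[:3,:3].T+T[:3,3]; W[d<=0]=np.nan; return W
E
python3 - <<'E'
from h import *
for n in('top','side'):
    im,d=snap(n,n+'0'); c=get_calibration(n); print(n,c['intrinsics'],np.round(c['world_from_camera'],3).tolist(),c['dist_coeffs'],(d>0).mean())
print(observe())
E
```

```text
pics
top [[507.4443342    0.         279.15723483]
 [  0.         507.4443342  212.93576598]
 [  0.           0.           1.        ]] [[0.024, -0.987, 0.159, 0.291], [-1.0, -0.026, -0.009, -0.064], [0.013, -0.159, -0.987, 1.778], [0.0, 0.0, 0.0, 1.0]] [-0.13175826  0.          0.          0.          0.        ] 0.9959523809523809
side [[519.75278161   0.         280.12368069]
 [  0.         519.75278161 207.95071738]
 [  0.           0.           1.        ]] [[0.957, -0.161, 0.24, 0.249], [-0.289, -0.528, 0.799, -1.079], [-0.002, -0.834, -0.552, 0.873], [0.0, 0.0, 0.0, 1.0]] [-0.20028416  0.          0.          0.          0.        ] 0.9867431972789116
{'time_s': 0.1, 'q': array([ 1.21289314e+00,  2.21151250e-01,  1.52750433e+00, -7.51274749e-06,
        1.39468085e+00, -1.26095743e-01]), 'joint_velocities': array([-1.21107740e-05, -3.56593568e-03, -3.64630722e-03, -5.70379235e-05,
        4.63512326e-04,  1.57532573e-03]), 'joint_torque': array([ 1.24061040e-03, -4.98243213e+01, -3.90542543e+01, -2.96028356e-04,
        5.70264354e-03,  2.39396718e-05]), 'eef_pos': array([0.14337857, 0.60771832, 0.19810217]), 'tcp_rot': array([-1.69265174,  1.56905253, -1.92445787]), 'ft_force': array([-0.4630983,  0.1636478,  0.296839 ]), 'torque': array([ 0.01764709,  0.02528073, -0.00302635]), 'opening': 0.08544410311280685}
```

View pics/top0.png

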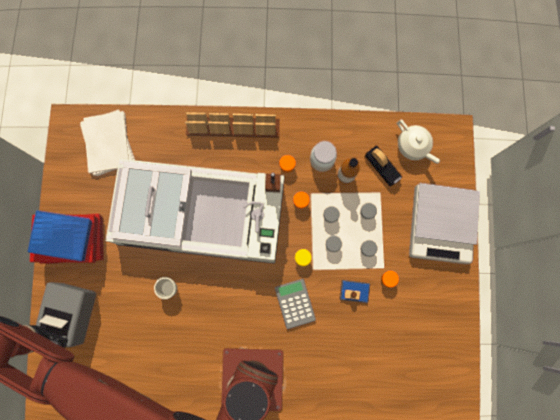

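View pics/side0.png

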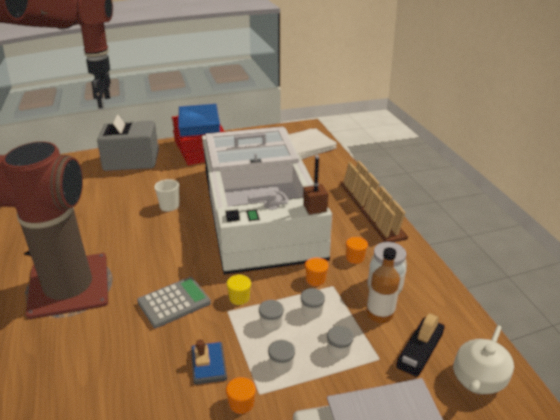

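The top view shows four grey-lidded pots on the paper at (331,215), (369,211), (333,244) and (369,248). Look-alikes are orange at (287,162), (301,200) and (390,279), and yellow at (303,257); I'll leave those alone. I'll check this choice in a crop and measure.

```bash
cat > m.py <<'E'
from h import *
def lids(n,W,im):
    z=W[...,2]; hsv=cv2.cvtColor(im,cv2.COLOR_RGB2HSV)
    m=((z>.044)&(z<.062)&(hsv[...,1]<70)).astype(np.uint8)
    k,l,s,c=cv2.connectedComponentsWithStats(m)
    out=[]
    for i in range(1,k):
        if s[i,4]>60:
            P=W[l==i]; 
            (x,y),r=cv2.minEnclosingCircle(P[:,:2].astype(np.float32))
            out.append((np.round(c[i]),s[i,4],np.round([x,y,r,*np.median(P,0)],4)))
    return out
E
python3 - <<'E'
from m import *
for n in('top','side'):
    f=np.load(f'pics/{n}0.npz');W=cloud(n,f['d']);im=f['im']
    print(n)
    for o in lids(n,W,im): print(o)
    z=W[...,2]
    m=(z>.124)&(z<.155)&(W[...,0]>.3)&(W[...,0]<.9)&(W[...,1]>-.15)&(W[...,1]<.5)
    k,l,s,c=cv2.connectedComponentsWithStats(m.astype(np.uint8)); i=1+np.argmax(s[1:,4])
    print(cv2.minAreaRect(W[l==i][:,:2].astype(np.float32)), s[i])
    # end housing
f=np.load('pics/top0.npz');a=cv2.resize(f['im'][165:265,230:390],None,fx=5,fy=5,interpolation=cv2.INTER_CUBIC)
cv2.imwrite('pics/c1.png',a[:,:,::-1])
f=np.load('pics/side0.npz');a=cv2.resize(f['im'][120:270,190:350],None,fx=4,fy=4,interpolation=cv2.INTER_CUBIC)
cv2.imwrite('pics/c2.png',a[:,:,::-1])
E
```

```text
top
(array([409., 151.]), np.int32(101), array([ 0.8216, -0.5507,  0.0622,  0.7946, -0.5246,  0.0565]))
(array([368., 210.]), np.int32(207), array([ 0.5879, -0.3883,  0.0297,  0.5875, -0.3874,  0.0526]))
(array([331., 213.]), np.int32(206), array([ 0.5726, -0.2604,  0.0293,  0.5721, -0.259 ,  0.0523]))
(array([440., 248.]), np.int32(1158), array([ 0.5091, -0.6515,  0.1349,  0.4567, -0.641 ,  0.0511]))
(array([334., 243.]), np.int32(209), array([ 0.4702, -0.2691,  0.0291,  0.47  , -0.2689,  0.0528]))
(array([369., 248.]), np.int32(215), array([ 0.457 , -0.3899,  0.0299,  0.4557, -0.3901,  0.0524]))
((0.5650119781494141, 0.20257946848869324), (0.5642188787460327, 0.28267499804496765), 84.99752044677734) [ 106  159  178  101 9254]
side
(array([191.,  94.]), np.int32(674), array([0.5078, 1.1022, 0.3916, 0.4904, 1.0986, 0.0526]))
(array([ 48., 113.]), np.int32(388), array([-0.1334,  1.1066,  0.2128, -0.1295,  1.0997,  0.0529]))
(array([129., 156.]), np.int32(252), array([0.198 , 0.604 , 0.0973, 0.199 , 0.5691, 0.0533]))
(array([166., 187.]), np.int32(83), array([0.3031, 0.309 , 0.0296, 0.
[... 448 characters left out ...]
386), array([ 0.4697, -0.2712,  0.0299,  0.4682, -0.2738,  0.0505]))
(array([340., 336.]), np.int32(446), array([ 0.5853, -0.3932,  0.029 ,  0.5845, -0.3955,  0.0511]))
(array([281., 351.]), np.int32(485), array([ 0.4547, -0.3937,  0.0291,  0.4543, -0.3969,  0.0513]))
(array([463., 371.]), np.int32(187), array([ 0.7973, -0.5606,  0.0385,  0.7826, -0.5699,  0.055 ]))
(array([494., 383.]), np.int32(214), array([ 0.8377, -0.6046,  0.041 ,  0.8248, -0.6179,  0.055 ]))
(array([315., 414.]), np.int32(415), array([ 0.4662, -0.5639,  0.0361,  0.4705, -0.5606,  0.0495]))
((0.5659888982772827, 0.19745850563049316), (0.5677029490470886, 0.2829473614692688), 85.12332153320312) [ 202  127  130  108 6429]
```

View pics/c1.png

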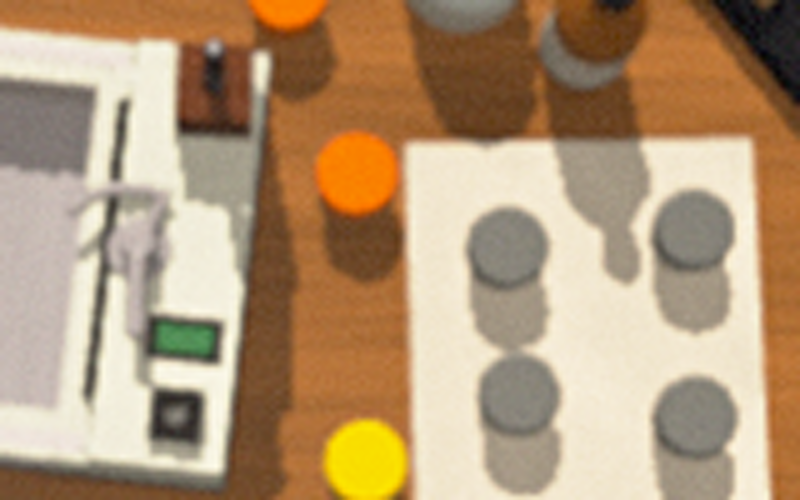

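View pics/c2.png

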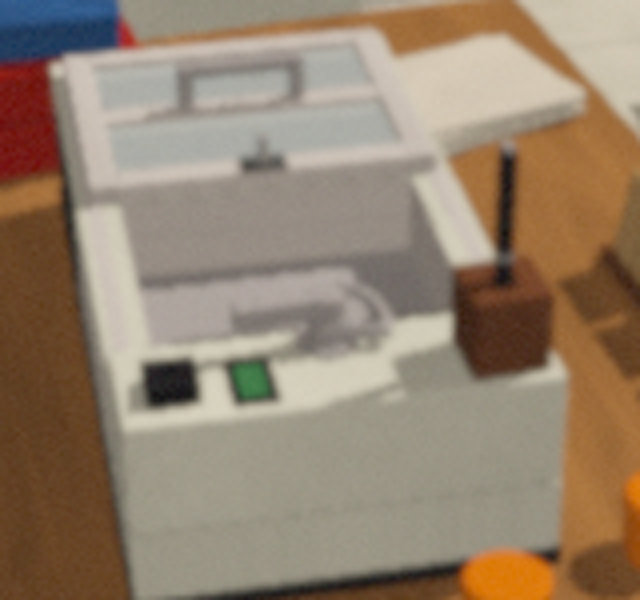

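The crop confirms that the four grey pots are on the paper. The lever points to the robot, the hook is beside the well's right edge, and the pen stand is at the far corner. Next I'll measure the features in the case frame from both views.

```bash
python3 - <<'E'
from m import *
yaw=np.radians(-4.95);c0=np.array([.5655,.2000]);R=np.array([[np.cos(yaw),-np.sin(yaw)],[np.sin(yaw),np.cos(yaw)]])
G={}
for n in('top','side'):
    f=np.load(f'pics/{n}0.npz');W=cloud(n,f['d']);im=f['im'].astype(int);z=W[...,2]
    C=(W[...,:2]-c0)@R; 
    hsv=cv2.cvtColor(f['im'],cv2.COLOR_RGB2HSV).astype(int)
    def rep(name,m,):
        P=np.c_[C[m],z[m]]
        if len(P)<4: print(n,name,len(P));return
        print(n,name,len(P),'med',np.round(np.median(P,0),4),'lo',np.round(np.percentile(P,2,0),4),'hi',np.round(np.percentile(P,98,0),4), 'px',np.round(np.argwhere(m).mean(0)))
    X,Y=C[...,0],C[...,1]
    inc=(abs(X)<.16)&(abs(Y)<.29)
    rep('floor',inc&(z>.055)&(z<.075)&(Y<.04)&(Y>-.22))
    rep('house',inc&(z>.143)&(z<.153)&(Y<-.18))
    rep('stand',inc&(z>.185)&(z<.212)&(Y<-.15)&(X>.05))
    rep('pen',inc&(z>.215)&(Y<-.15))
    rep('bez',inc&(z>.153)&(z<.17)&(Y<-.15)&(hsv[...,2]<80)&(X<0))
    rep('lever',inc&(z>.172)&(z<.195)&(Y<-.13)&(X<.06))
    rep('hook',inc&(z>.153)&(z<.172)&(Y<-.13)&(Y>-.21)&(X<.06))
    rep('handle',inc&(z>.172)&(z<.195)&(Y>.05))
    rep('lid',inc&(z>.138)&(z<.152)&(Y>.02))
    rep('keeper',inc&(z>.152)&(z<.18)&(Y>.02)&(Y<.08))
f=np.load('pics/top0.npz');im=f['im'];print()
E
```

```text
top floor 3409 med [ 0.0014 -0.0666  0.0668] lo [-0.1    -0.1603  0.0585] hi [0.1055 0.0285 0.0739] px [213. 217.]
top house 1481 med [-0.0162 -0.2324  0.1484] lo [-0.1355 -0.2782  0.1434] hi [ 0.129  -0.1862  0.1527] px [219. 264.]
top stand 227 med [ 0.0988 -0.2472  0.2032] lo [ 0.0782 -0.271   0.1903] hi [ 0.1286 -0.2227  0.2113] px [182. 273.]
top pen 35 med [ 0.1006 -0.2472  0.2743] lo [ 0.0974 -0.2512  0.2213] hi [ 0.109  -0.2414  0.3007] px [177. 273.]
top bez 54 med [-0.1065 -0.2471  0.1622] lo [-0.1204 -0.259   0.155 ] hi [-0.0942 -0.232   0.1696] px [248. 265.]
top lever 105 med [-0.0168 -0.2116  0.1844] lo [-0.0594 -0.2184  0.1724] hi [ 0.0121 -0.1993  0.1939] px [219. 257.]
top hook 88 med [ 0.0238 -0.1945  0.1596] lo [-0.1156 -0.2095  0.1534] hi [ 0.042 -0.163  0.168] px [214. 252.]
top handle 120 med [-0.0017  0.1429  0.1826] lo [-0.0472  0.1372  0.1747] hi [0.0445 0.1499 0.1891] px [201. 148.]
top lid 4303 med [-0.0057  0.1401  0.1437] lo [-0.1272  0.0328  0.1382] hi [0.1238 0.257  0.1512] px [204. 151.]
top keeper 67 med [-0.0014  0.0422  0.1539] lo [-0.1196  0.0303  
[... 509 characters left out ...]
1. 317.]
side bez 104 med [-0.1075 -0.2552  0.1606] lo [-0.121  -0.2651  0.1536] hi [-0.0935 -0.2355  0.1644] px [215. 232.]
side lever 196 med [-0.0226 -0.2165  0.1824] lo [-0.0606 -0.2224  0.1726] hi [ 0.0103 -0.2046  0.1873] px [196. 263.]
side hook 48 med [ 0.0313 -0.184   0.1622] lo [ 0.0155 -0.2083  0.1573] hi [ 0.041  -0.1663  0.166 ] px [194. 281.]
side handle 120 med [0.0002 0.1398 0.1781] lo [-0.048   0.1342  0.1721] hi [0.0473 0.15   0.1835] px [136. 250.]
side lid 2093 med [-0.0062  0.1316  0.1422] lo [-0.1276  0.0268  0.1382] hi [0.126  0.2539 0.1473] px [148. 250.]
side keeper 10 med [-0.0005  0.0336  0.1627] lo [-0.0025  0.0295  0.1573] hi [0.0012 0.0386 0.1689] px [156. 256.]
```

```bash
cat >> m.py <<'E'
from scipy.spatial.transform import Rotation as Ro
yaw=np.radians(-4.95);c0=np.array([.5655,.2000]);RC=np.array([[np.cos(yaw),-np.sin(yaw)],[np.sin(yaw),np.cos(yaw)]])
def cw(x,y,z): return [*(c0+RC@[x,y]),z]
def ori(pos,ang):   # tool down, jaws along case-frame angle ang; of the two half turns take the smaller last joint
    best=None
    for k in(0,np.pi):
        a=yaw+ang+k; X=np.array([0,0,-1.]);Y=np.array([np.cos(a),np.sin(a),0])
        e=Ro.from_matrix(np.c_[X,Y,np.cross(X,Y)]).as_euler('xyz')
        q=inverse_kinematics(pos,e)
        if q is not None and (best is None or abs(q[5])<best[0]): best=(abs(q[5]),e)
    return best[1]
ZT=.34
def find():
    L={}
    r=[]
    for n in('top','side'):
        im,d=get_image(n)
        L[n]=[o[2][:2] for o in lids(n,cloud(n,d),im) if .025<o[2][2]<.033 and o[2][1]<-.15 and o[1]>130]
    for a in L['top']:
        m=[b for b in L['side'] if np.hypot(*(a-b))<.015]
        r.append((a+m[0])/2 if m else a+[-.001,-.0025])
    return r
def pot(src,dst):
    P=[*src,ZT];e=ori(P,0);movep(P,e);gripper_to(.085)
    move_l([*src,.07],.3);move_l([*src,.021],.1)
    gripper_to(.03,40);print('grip',observe()['opening'])
    move_l([*src,ZT],.3)
    D=cw(*dst,ZT);movep(D,ori(D,0))
    move_l(cw(*dst,.13),.3)
    hit=move_l(cw(*dst,.0875),.06,max_force=6);o=observe();print('put',hit,o['eef_pos'],o['opening'],o['time_s'])
    gripper_to(.069);move_l(cw(*dst,ZT),.3)
E
python3 - <<'E'
from m import *
r=find();print(r)
src=min(r,key=lambda p:np.hypot(p[0]-.57,p[1]+.26))
pot(src,(.054,-.016))
snap('top','top1');print(find())
E
```

```text
[array([ 0.58775, -0.39035]), array([ 0.57055, -0.26115]), array([ 0.4701, -0.2698]), array([ 0.456  , -0.39165])]
grip 0.029948019608759573
put False [0.6181739  0.17944586 0.08772991] 0.030097584338761422 10.65
[array([ 0.5868 , -0.39035]), array([ 0.57135, -0.2607 ]), array([ 0.46955, -0.27045]), array([ 0.456 , -0.3916])]<stdin>:4: UserWarning: Gimbal lock detected. Setting third angle to zero since it is not possible to uniquely determine all angles.
```

The first grasp closed on nothing and the pot didn't move. I'll look at it from the grasp pose.

```bash
python3 -W ignore - <<'E'
from m import *
src=[.571,-.261];P=[*src,ZT];e=ori(P,0);movep(P,e);gripper_to(.085);print(e,observe()['eef_pos'],observe()['tcp_rot'])
move_l([*src,.07],.3);o=observe();print(o['eef_pos'],Ro.from_euler('xyz',o['tcp_rot']).as_matrix().round(2).tolist(),o['opening'])
im,d=get_image('side');a=cv2.resize(im[160:380,200:420],None,fx=2.5,fy=2.5);cv2.imwrite('pics/s2.png',a[:,:,::-1])
E
```

```text
[1.65719012 1.57079633 0.        ] [ 0.57131657 -0.26030569  0.34001456] [2.39139865 1.57074854 0.73533668]
[ 0.57231713 -0.26181032  0.07200304] [[0.0, 1.0, -0.09], [-0.0, -0.09, -1.0], [-1.0, 0.0, 0.0]] 0.08528321722584808
```

View pics/s2.png

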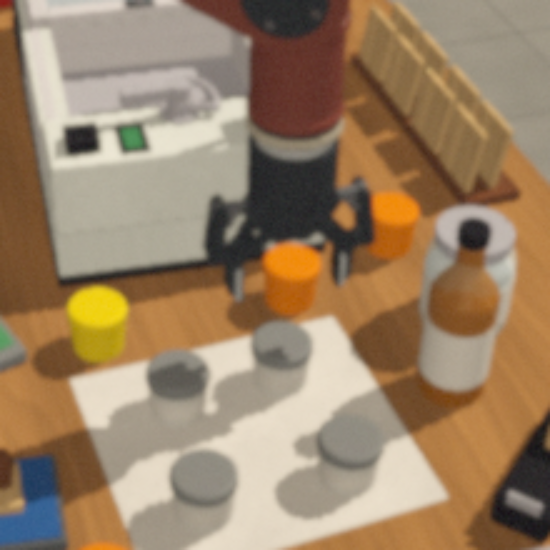

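The gripper isn't where the cameras put the pot: it stands behind the orange jar. I'll measure the gripper itself in both views.

```bash
python3 -W ignore - <<'E'
from m import *
print(observe()['eef_pos'],observe()['q'])
for n in('top','side'):
    f=np.load(f'pics/{n}0.npz');W0=cloud(n,f['d']);im,d=snap(n,n+'2');W=cloud(n,d)
    c=get_calibration(n);T=np.linalg.inv(c['world_from_camera'])
    def pr(p): return cv2.projectPoints(np.array([p],float),cv2.Rodrigues(T[:3,:3])[0],T[:3,3],np.array(c['intrinsics']),np.array(c['dist_coeffs']))[0].ravel().round(0)
    print(n,'origin px',pr([0,0,0]),'tcp px',pr([.572,-.262,.072]),'pot',pr([.571,-.261,.052]))
    m=(abs(W0-W)[...,:].max(-1)>.02)&(W[...,2]>.06)&(W[...,2]<.13)&(W[...,0]>.4)
    P=W[m];print(len(P),np.median(P,0).round(3),np.percentile(P,[5,95],0).round(3).tolist(),np.argwhere(m).mean(0).round())
    hsv=cv2.cvtColor(f['im'],cv2.COLOR_RGB2HSV)
    o=(hsv[...,1]>200)&(hsv[...,0]<13)&(hsv[...,2]>150)
    k,l,s,cc=cv2.connectedComponentsWithStats(o.astype(np.uint8))
    for i in range(1,k):
        if s[i,4]>100: print('orange',cc[i].round(),np.nanmedian(W0[l==i],0).round(3))
E
```

```text
[ 0.57269503 -0.26205466  0.07265901] [-5.54260715e-01  3.42938680e-01  1.62461525e+00 -1.33573003e-05
  1.16974511e+00 -4.67818938e-01]
top origin px [252. 379.] tcp px [333. 213.] pot [332. 214.]
5 [ 0.549 -0.495  0.067] [[0.448, -0.726, 0.061], [0.809, 0.131, 0.118]] [205. 368.]
side origin px [ 68. 285.] tcp px [313. 289.] pot [312. 296.]
731 [1.995 2.408 0.097] [[0.62, -0.261, 0.063], [2.225, 2.461, 0.127]] [ 30. 377.]
```

View pics/top2.png

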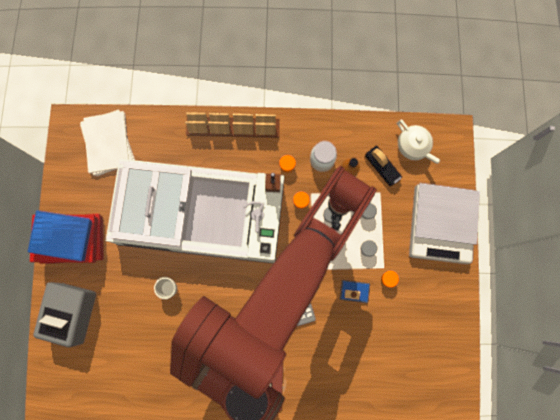

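The projections agree: in the side view the orange jar is seen between the open fingers, so the alignment was right. I'll descend again and log the heights.

```bash
python3 -W ignore - <<'E'
from m import *
src=[.571,-.261]
def s(t): o=observe();print(t,o['time_s'],o['eef_pos'].round(4),o['opening'].round(4),o['ft_force'].round(1))
s('a');move_l([*src,.021],.1,max_force=25);s('b');hold(.3);s('b2')
snap('side','side3')
gripper_to(.05,40);s('c');hold(.3);s('c2')
im,_=snap('side','side4');im0=np.load('pics/side3.npz')['im']
a=np.hstack([cv2.resize(i[220:340,250:370],None,fx=3.3,fy=3.3) for i in(im0,im)]);cv2.imwrite('pics/s4.png',a[:,:,::-1])
E
```

```text
Traceback (most recent call last):
AttributeError: 'float' object has no attribute 'round'
```

```bash
python3 -W ignore - <<'E'
from m import *
src=[.571,-.261]
def s(t): o=observe();print(t,o['time_s'],np.round(o['eef_pos'],4),round(o['opening'],4),np.round(o['ft_force'],1))
s('a');move_l([*src,.021],.1,max_force=25);s('b');hold(.3);s('b2')
snap('side','side3')
gripper_to(.05,40);s('c');hold(.3);s('c2')
im,_=snap('side','side4');im0=np.load('pics/side3.npz')['im']
a=np.hstack([cv2.resize(i[220:340,250:370],None,fx=3.3,fy=3.3) for i in(im0,im)]);cv2.imwrite('pics/s4.png',a[:,:,::-1])
E
```

```text
a 15.3833 [ 0.5726 -0.262   0.0726] 0.0853 [ 0.  0. -1.]
b 16.025 [ 0.571  -0.261   0.0209] 0.0852 [ 0.3 -0.5  0.3]
b2 16.325 [ 0.5715 -0.2613  0.0218] 0.0849 [0.2 0.5 0. ]
c 16.8167 [ 0.5709 -0.2609  0.021 ] 0.05 [ 1.2 -0.3  0.2]
c2 17.1167 [ 0.571 -0.261  0.021] 0.0501 [0.3 0.5 0.1]
```

View pics/s4.png

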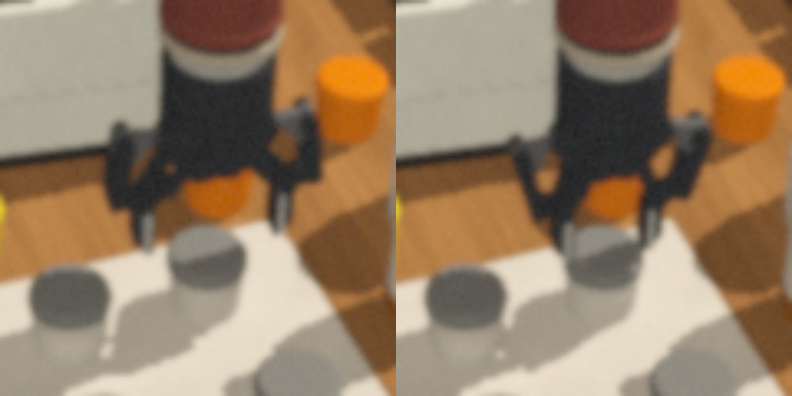

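```bash
python3 -W ignore - <<'E'
from m import *
f=np.load('pics/side3.npz');W=cloud('side',f['d'])
f0=np.load('pics/side0.npz');W0=cloud('side',f0['d'])
for (u,v) in [(295,290),(294,293),(293,285),(335,284),(336,288),(336,280),(313,270),(313,300),(313,255),(313,240),(313,230)]:
    print(u,v,W[v,u].round(3),W0[v,u].round(3),f['im'][v,u])
print(get_calibration('side')['world_from_camera'])
E
```

```text
295 290 [ 0.525 -0.272  0.091] [ 0.556 -0.179  0.002] [118 115 106]
294 293 [ 0.523 -0.269  0.081] [ 0.551 -0.188  0.001] [125 122 114]
293 285 [ 0.52  -0.272  0.108] [ 0.559 -0.155 -0.003] [75 72 70]
335 284 [ 0.617 -0.278  0.09 ] [ 0.662 -0.18  -0.006] [119 117 108]
336 288 [ 0.624 -0.271  0.07 ] [ 0.657 -0.2   -0.001] [135 114  92]
336 280 [ 0.619 -0.278  0.102] [ 0.669 -0.171 -0.002] [103 100  94]
313 270 [ 0.564 -0.274  0.141] [ 0.603 -0.176  0.052] [44 45 45]
313 300 [ 0.568 -0.274  0.051] [ 0.567 -0.276  0.053] [91 90 81]
313 255 [ 0.555 -0.294  0.201] [ 0.636 -0.085  0.021] [42 43 47]
313 240 [ 0.555 -0.289  0.235] [ 0.634 -0.087  0.073] [138 132 116]
313 230 [ 0.554 -0.291  0.263] [ 0.634 -0.084  0.103] [102  53  46]
[[ 0.95739879 -0.16088413  0.2397996   0.24854483]
 [-0.28876222 -0.52768605  0.79885156 -1.07899747]
 [-0.00198363 -0.83406458 -0.55166325  0.87280762]
 [ 0.          0.          0.          1.        ]]
```

The depth shows the open fingertips at about z = 0.075, where about 0.034 is expected. XY agrees. So the true tips stand about 4 cm higher than reported. I'll calibrate by a gentle touch on the paper between the pots with the fingers shut.

```bash
python3 -W ignore - <<'E'
from m import *
def s(t): o=observe();print(t,o['time_s'],np.round(o['eef_pos'],4),round(o['opening'],4),np.round(o['ft_force'],1))
gripper_to(.085);move_l([.571,-.261,.15],.3)
p=[.521,-.327]
gripper_to(0,20);s('shut')
move_l([*p,.15],.2);move_l([*p,.04],.2)
W=None
im,d=snap('side','side5')
print(move_l([*p,-.04],.04,max_force=4));s('touch')
move_l([*p,.15],.2)
E
```

```text
shut 18.9583 [ 0.571 -0.261  0.15 ] -0.0004 [ 0.  -0.1 -0.4]
True
touch 21.875 [ 0.5209 -0.3269 -0.0321] -0.0001 [-0.9  0.8  5.1]
```

The table contact reads −0.032, so I'll command 32 mm below the true height from now on.

```bash
cat >> m.py <<'E'
ZO=-.032
def pot(src,dst):
    P=[*src,.28];movep(P,ori(P,0));gripper_to(.085)
    move_l([*src,.07+ZO],.3);move_l([*src,.021+ZO],.1)
    gripper_to(.03,40);g=observe()['opening'];print('grip',g)
    if g<.045: return False
    move_l([*src,.30],.3)
    D=cw(*dst,.30);movep(D,ori(D,0))
    move_l(cw(*dst,.12+ZO),.3)
    hit=move_l(cw(*dst,.080+ZO),.05,max_force=6);o=observe();print('put',hit,np.round(o['eef_pos'],4),round(o['opening'],4),o['time_s'])
    gripper_to(.069);move_l(cw(*dst,.30),.3); return True
E
python3 -W ignore - <<'E'
from m import *
pot([.571,-.261],(.054,-.016))
im,_=snap('top','top6');print(find())
a=cv2.resize(im[150:280,180:400],None,fx=3.5,fy=3.5);cv2.imwrite('pics/c6.png',a[:,:,::-1])
E
```

```text
grip 0.05613736461102991
put True [0.6173 0.1793 0.0547] 0.0561 30.6833
[array([ 0.5872 , -0.39055]), array([ 0.46945, -0.2698 ]), array([ 0.45715, -0.3916 ])]
```

View pics/c6.png

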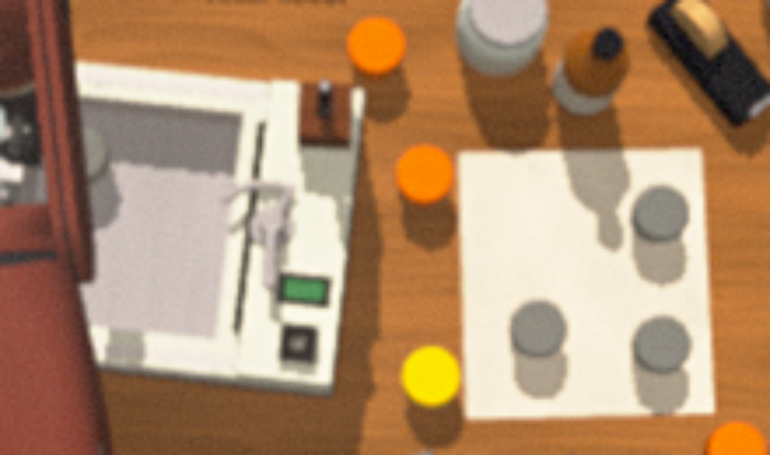

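The first pot stands in the well at crop (90,160), and three are left on the paper. The contact height agrees. I'll do the rest, looking again before each pick.

```bash
python3 -W ignore - <<'E'
from m import *
for dst in [(-.054,-.016),(.054,-.108),(-.054,-.108)]:
    r=find();print(np.round(r,4).tolist())
    if not r: break
    src=max(r,key=lambda p:p[1])
    if not pot(src,dst): break
P=[.45,-.3,.2];movep(P,ori(P,0))
im,d=snap('top','top7');print(np.round(find(),4).tolist(),observe()['time_s'])
W=cloud('top',d);z=W[...,2];C=(W[...,:2]-c0)@RC
m=((z>.105)&(z<.124)&(abs(C[...,0])<.1)&(C[...,1]>-.165)&(C[...,1]<.035)).astype(np.uint8)
k,l,s,c=cv2.connectedComponentsWithStats(m)
for i in range(1,k):
    if s[i,4]>60: print(c[i].round(),s[i,4],cv2.minEnclosingCircle(C[l==i].astype(np.float32)),np.median(z[l==i]))
a=np.hstack([cv2.resize(im[150:270,100:300],(700,420))]);cv2.imwrite('pics/c7.png',a[:,:,::-1])
E
```

```text
[[0.5871, -0.39], [0.47, -0.2694], [0.4558, -0.3914]]
grip 0.0559627144557388
put True [0.5096 0.1887 0.0549] 0.0559 40.5667
[[0.5874, -0.3909], [0.457, -0.3916]]
grip 0.055850815510657646
put True [0.6091 0.0879 0.0551] 0.0557 50.7333
[[0.4566, -0.3913]]
grip 0.05606188125707027
put True [0.5016 0.0971 0.0551] 0.0562 60.6667
[] 63.5917
[186. 212.] 68 ((-0.00802433118224144, 0.03169285133481026), 0.09097262471914291) 0.11530047569528168
[202. 194.] 213 ((0.05447796359658241, -0.014526255428791046), 0.028579922392964363) 0.1169938762904017
[230. 196.] 218 ((0.05606052279472351, -0.10722250491380692), 0.02924380451440811) 0.11671286213792442
[198. 225.] 228 ((-0.05270154029130936, -0.014001398347318172), 0.029418591409921646) 0.11754210133331855
[226. 228.] 224 ((-0.05223197862505913, -0.1075582206249237), 0.029253333806991577) 0.11754112939559791
```

View pics/c7.png

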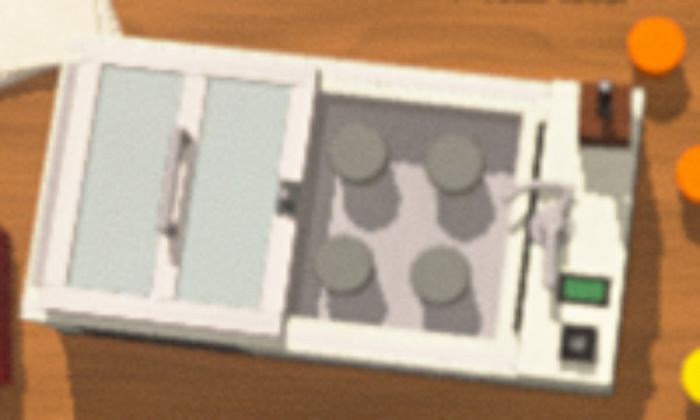

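All four pots stand two by two in the well. Now the lid: grip the bow handle and slide it.

```bash
python3 -W ignore - <<'E'
from m import *
def s(t): o=observe();c=(np.array(o['eef_pos'][:2])-c0)@RC;print(t,round(o['time_s'],1),'case',np.round(c,4),np.round(o['eef_pos'][2],4),round(o['opening'],4),np.round(np.r_[RC.T@o['ft_force'][:2],o['ft_force'][2]],1))
h=(0,.1415)
P=cw(*h,.28);movep(P,ori(P,np.pi/2));gripper_to(.06)
move_l(cw(*h,.19+ZO),.25);print(move_l(cw(*h,.159+ZO),.06,max_force=10));s('down')
gripper_to(0,60);s('grip')
if observe()['opening']>.006:
    z=observe()['eef_pos'][2]
    move_l(cw(0,.1415-.185,z),.1);s('slid')
    print(move_l(cw(0,.1415-.245,z),.03,max_force=9));s('gasket')
    gripper_to(.03);s('open');hold(.3)
    e=observe()['eef_pos'];move_l([e[0],e[1],.28],.25)
E
```

```text
False
down 67.5 case [-1.000e-04  1.415e-01] 0.1268 0.0602 [-0.2  0.4  0. ]
grip 68.0 case [0.0003 0.1422] 0.1279 0.011 [0.6 2.6 3.5]
slid 70.0 case [ 0.0003 -0.0437] 0.1278 0.0109 [ 5.1 -0.1  2.4]
True
gasket 71.0 case [ 0.0003 -0.0685] 0.1278 0.0108 [-0.3  3.3  2.6]
open 71.4 case [ 0.0015 -0.0688] 0.1282 0.0298 [ 0.1 -0.1 -0.3]
```

```bash
python3 -W ignore - <<'E'
from m import *
P=[.40,-.3,.28];movep(P,ori(P,0))
im,d=snap('top','top8');im2,d2=snap('side','side8')
for n,dd in(('top',d),('side',d2)):
    W=cloud(n,dd);z=W[...,2];C=(W[...,:2]-c0)@RC;X,Y=C[...,0],C[...,1]
    for nm,m in(('handle',(z>.172)&(z<.195)&(abs(X)<.06)&(Y>-.14)&(Y<.1)),('keeper',(z>.152)&(z<.172)&(abs(X)<.008)&(Y<-.15)&(Y>-.2)),('lid',(z>.138)&(z<.152)&(abs(X)<.125)&(Y>-.19))):
        P=np.c_[C[m],z[m]];print(n,nm,len(P),np.median(P,0).round(4),np.percentile(P,[2,98],0).round(4).tolist() if len(P) else '')
a=cv2.resize(im[160:270,200:290],(480,586),interpolation=cv2.INTER_CUBIC);b=cv2.resize(im2[150:240,210:340],(310,215),interpolation=cv2.INTER_CUBIC)
o=np.zeros((586,790,3),np.uint8);o[:,:480]=a;o[:215,480:]=b;cv2.imwrite('pics/c8.png',o[:,:,::-1])
E
```

```text
top handle 121 [-0.0015 -0.0692  0.1838] [[-0.048, -0.0747, 0.174], [0.0471, -0.0626, 0.1914]]
top keeper 25 [-0.0009 -0.1755  0.155 ] [[-0.0068, -0.1985, 0.1525], [0.0074, -0.1641, 0.1717]]
top lid 5256 [-0.0232 -0.0422  0.1433] [[-0.1218, -0.1838, 0.1383], [0.12, 0.5087, 0.1509]]
side handle 76 [ 0.0192 -0.0728  0.1786] [[-0.0087, -0.0787, 0.1728], [0.0471, -0.0624, 0.1833]]
side keeper 0 [nan nan nan] 
side lid 1507 [ 0.0594 -0.0835  0.142 ] [[-0.1214, -0.1835, 0.1383], [0.122, 0.4662, 0.1483]]
```

View pics/c8.png

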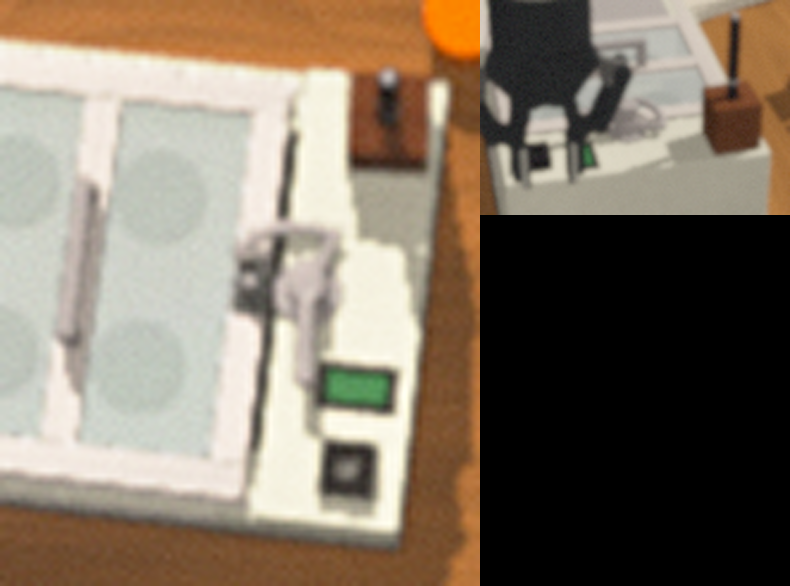

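The lid rests against the gasket, the keeper is beside the hook at crop (255,280), and the lever is slightly turned already. I'll fit the lever's angle and then turn it, with the jaws straddling it along an arc.

```bash
python3 -W ignore - <<'E'
from m import *
ths=[]
for n in('top0','top8','side0'):
    f=np.load(f'pics/{n}.npz');W=cloud(n[:-1],f['d']);z=W[...,2];C=(W[...,:2]-c0)@RC
    m=(z>.175)&(z<.195)&(C[...,1]<-.195)&(C[...,1]>-.25)&(C[...,0]<-.018)&(C[...,0]>-.08)
    Q=C[m];vx,vy,x0,y0=cv2.fitLine(Q.astype(np.float32),cv2.DIST_HUBER,0,.01,.01).ravel()
    th=np.arctan(vy/vx);print(n,len(Q),'theta',th,'y at x=0',y0-x0*vy/vx,'y at -.05',y0+(-.05-x0)*vy/vx,Q.min(0),Q.max(0))
def ok(k,th,piv=(0,-.214)):
    a=yaw+np.pi/2+th+k;X=np.array([0,0,-1.]);Y=np.array([np.cos(a),np.sin(a),0])
    e=Ro.from_matrix(np.c_[X,Y,np.cross(X,Y)]).as_euler('xyz')
    q=inverse_kinematics(cw(piv[0]-.048*np.cos(th),piv[1]-.048*np.sin(th),.15),e);return None if q is None else np.round(q,2).tolist()
for k in(0,np.pi):
    for th in(.1,.8,1.7): print(k,th,ok(k,th))
E
```

```text
top0 48 theta 0.03952712 y at x=0 -0.21088421 y at -.05 -0.2128616 [-0.06160571 -0.21822951] [-0.01808448 -0.20656963]
top8 52 theta 0.095668495 y at x=0 -0.20874548 y at -.05 -0.21354355 [-0.06135203 -0.21836121] [-0.01824926 -0.20721588]
side0 94 theta 0.013074711 y at x=0 -0.21629988 y at -.05 -0.21695365 [-0.06148611 -0.22237831] [-0.01821211 -0.20493822]
0 0.1 [-0.19, -0.04, 1.9, 0.0, 1.28, -1.77]
0 0.8 [-0.24, -0.01, 1.87, 0.0, 1.28, -2.53]
0 1.7 None
3.141592653589793 0.1 [-0.19, -0.04, 1.9, 0.0, 1.28, 1.37]
3.141592653589793 0.8 [-0.24, -0.01, 1.87, 0.0, 1.28, 0.62]
3.141592653589793 1.7 [-0.25, 0.09, 1.77, 0.0, 1.28, -0.3]
```

```bash
cat >> m.py <<'E'
def eul(a):
    a+=yaw;X=np.array([0,0,-1.]);Y=np.array([np.cos(a),np.sin(a),0])
    return Ro.from_matrix(np.c_[X,Y,np.cross(X,Y)]).as_euler('xyz')
def st(t): o=observe();c=(np.array(o['eef_pos'][:2])-c0)@RC;print(t,round(o['time_s'],1),'case',np.round(c,4),np.round(o['eef_pos'][2],4),round(o['opening'],4),np.round(np.r_[RC.T@o['ft_force'][:2],o['ft_force'][2]],1))
E
python3 -W ignore - <<'E'
from m import *
pv=(0,-.2135);r=.048
def pos(th,z): return cw(pv[0]-r*np.cos(th),pv[1]-r*np.sin(th),z)
E=lambda th: eul(3*np.pi/2+th)
z=.169+ZO
movep(pos(.05,.28),E(.05));gripper_to(.034)
move_l(pos(.05,.2+ZO),.25);print(move_l(pos(.05,z),.06,max_force=8));st('down')
gripper_to(.018,20);st('straddle')
for th in np.arange(.2,1.6,.2): move_l(pos(th,z),.05,rotation=E(th))
st('1.4')
for th in(1.52,1.6,1.66,1.72):
    hit=move_l(pos(th,z),.03,rotation=E(th),max_force=12);st(f'{th:.2f} {hit}')
    if hit: break
gripper_to(.034);e=observe()['eef_pos'];move_l([e[0],e[1],.28],.25)
im,d=snap('top','top9');im2,_=snap('side','side9')
P=[.40,-.3,.28];movep(P,ori(P,0));im,d=snap('top','top9')
a=cv2.resize(im[160:270,200:290],(480,586),interpolation=cv2.INTER_CUBIC);cv2.imwrite('pics/c9.png',a[:,:,::-1])
E
```

```text
False
down 77.5 case [-0.048  -0.2159] 0.1369 0.0345 [0.  0.  1.1]
straddle 77.8 case [-0.0477 -0.2156] 0.1374 0.018 [-0.3  2.2  0.6]
1.4 80.2 case [-0.008  -0.2612] 0.1371 0.0183 [-0.2  0.1  0.7]
1.52 False 80.6 case [-0.0025 -0.2616] 0.137 0.0177 [ 0.2  0.2 -0.3]
1.60 False 80.9 case [ 0.0012 -0.2615] 0.1369 0.0183 [-1.5  1.1  0.9]
1.66 False 81.1 case [ 0.001  -0.2611] 0.1366 0.0183 [-13.7   0.9   7.5]
1.72 False 81.4 case [ 0.0007 -0.2607] 0.1362 0.0177 [-24.5   1.4  15.7]
```

View pics/c9.png

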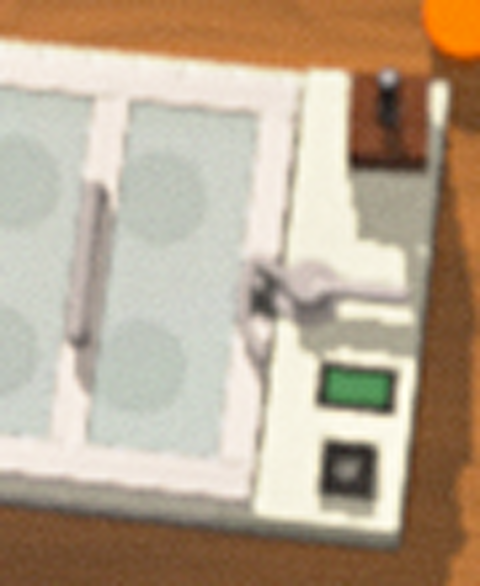

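The lever points right, at its stop, and the gasket gap has closed. Now the pen.

```bash
python3 -W ignore - <<'E'
from m import *
S=(.103,-.248);B=(-.1075,-.248)
e=ori(cw(*S,.3),np.pi/2)
movep(cw(*S,.36),e);gripper_to(.04)
print(move_l(cw(*S,.243+ZO),.12,max_force=10));st('down')
gripper_to(0,60);st('grip')
if observe()['opening']>.008:
    zg=observe()['eef_pos'][2];np.save('zg.npy',[zg,*e])
    move_l(cw(*S,zg+.085),.08);st('up')
    move_l(cw(*B,zg+.085),.2);move_l(cw(*B,zg+.018),.1);st('hover');hold(.3)
    im,d=snap('side','side10');im2,d2=snap('top','top10')
    a=cv2.resize(im[140:240,200:330],(780,600),interpolation=cv2.INTER_CUBIC);cv2.imwrite('pics/c10.png',a[:,:,::-1])
    W=cloud('side',d);C=(W[...,:2]-c0)@RC;z=W[...,2]
    m=(z>.176)&(z<.225)&(abs(C[...,0]-B[0])<.02)&(abs(C[...,1]-B[1])<.02)
    P=np.c_[C[m],z[m]];print(len(P))
    for lo in np.arange(.172,.225,.008):
        q=P[(P[:,2]>=lo)&(P[:,2]<lo+.008)]
        if len(q): print(round(lo,3),len(q),q.mean(0).round(4))
E
```

```text
False
down 87.1 case [ 0.1037 -0.2481] 0.2122 0.0402 [0.3 0.4 0.5]
grip 87.5 case [ 0.1034 -0.2469] 0.2119 0.0103 [-1.3  4.2  2.9]
up 88.7 case [ 0.1026 -0.2479] 0.2959 0.0106 [-0.3 -0.6 -0.6]
hover 90.8 case [-0.1071 -0.2481] 0.2304 0.0106 [-0.   0.7  0.7]
67
0.172 2 [-0.107  -0.2502  0.179 ]
0.18 6 [-0.1075 -0.2503  0.1844]
0.188 10 [-0.1066 -0.2505  0.1912]
0.196 11 [-0.1065 -0.2507  0.1991]
0.204 16 [-0.107  -0.2534  0.2081]
0.212 12 [-0.1068 -0.253   0.2157]
0.22 10 [-0.1061 -0.2537  0.2226]
```

View pics/c10.png

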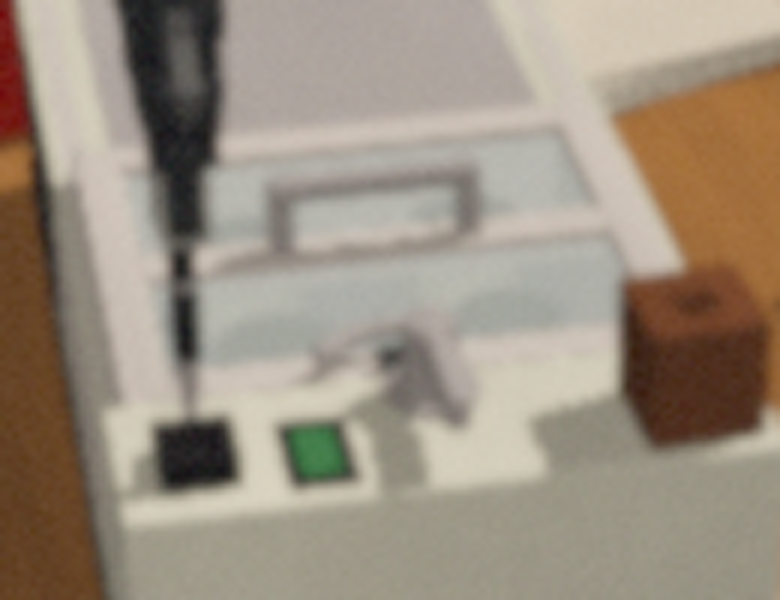

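The pen hangs vertical over the bezel, with its tip at crop (190,415). Next I'll press and check the depth reached.

```bash
python3 -W ignore - <<'E'
from m import *
zg=np.load('zg.npy')[0];B=(-.1075,-.249)
move_l(cw(*B,zg+.018),.05)
hit=move_l(cw(*B,zg-.011),.02,max_force=9);st(f'press {hit} rel {observe()["eef_pos"][2]-zg:.4f}')
hold(.2);st('held')
E
```

```text
press True rel -0.0074 92.6 case [-0.1067 -0.2481] 0.2045 0.0105 [1.  0.6 2.4]
held 92.8 case [-0.1067 -0.2481] 0.2045 0.0108 [1.  1.4 2.9]
```

```bash
python3 -W ignore - <<'E'
from m import *
zg=np.load('zg.npy')[0];B=(-.1075,-.249)
for dz in(-.0085,-.0095,-.0105,-.0115,-.0125):
    hit=move_l(cw(*B,zg+dz),.02,max_force=15);hold(.15)
    o=[observe()]
    for _ in range(4): hold(.02);o.append(observe())
    f=np.mean([i['ft_force'][2] for i in o]);print(dz,hit,'rel %.4f f %.1f'%(np.mean([i['eef_pos'][2] for i in o])-zg,f))
    if hit or f>10: break
E
```

```text
-0.0085 False rel -0.0077 f 5.7
-0.0095 False rel -0.0082 f 8.4
-0.0105 False rel -0.0084 f 12.5
```

The button is bottomed: the force rises steeply past 4 N, to 12.5 N. Now I'll return the pen.

```bash
python3 -W ignore - <<'E'
from m import *
zg=np.load('zg.npy')[0];B=(-.1075,-.249);S=(.103,-.248)
move_l(cw(*B,zg+.085),.1);move_l(cw(*S,zg+.085),.2);move_l(cw(*S,zg+.052),.1);hold(.2)
hit=move_l(cw(*S,zg+.0005),.04,max_force=8);st(f'in {hit} rel {observe()["eef_pos"][2]-zg:.4f}')
E
```

```text
in False rel 0.0006 98.6 case [ 0.1031 -0.247 ] 0.2125 0.0104 [-0.3  5.4  2.7]
```

Seated. I'll release, retreat and check.

```bash
python3 -W ignore - <<'E'
from m import *
S=(.103,-.248)
gripper_to(.035);e=observe()['eef_pos'];move_l([e[0],e[1],.37],.15)
P=[.42,-.3,.3];movep(P,ori(P,0));hold(.3);st('away')
im,d=snap('top','top11');im2,d2=snap('side','side11')
for n,dd in(('top',d),('side',d2)):
    W=cloud(n,dd);z=W[...,2];C=(W[...,:2]-c0)@RC
    m=(z>.215)&(z<.31)&(abs(C[...,0]-.1)<.03)&(abs(C[...,1]+.248)<.03);Q=np.c_[C[m],z[m]];print(n,'pen',len(Q),np.median(Q,0).round(4),Q.max(0).round(4))
o=np.zeros((586,800,3),np.uint8);o[:440,:400]=cv2.resize(im[160:270,190:290],(400,440));o[:440,400:]=cv2.resize(im2[130:240,230:330],(400,440));cv2.imwrite('pics/c11.png',o[:440,:,::-1])
E
```

```text
away 102.3 case [-0.1016 -0.5105] 0.3 0.0352 [-0.4  1.   0.6]
top pen 36 [ 0.1005 -0.2474  0.2779] [ 0.1119 -0.2412  0.3005]
side pen 146 [ 0.1029 -0.2508  0.2574] [ 0.11   -0.2421  0.298 ]
```

View pics/c11.png

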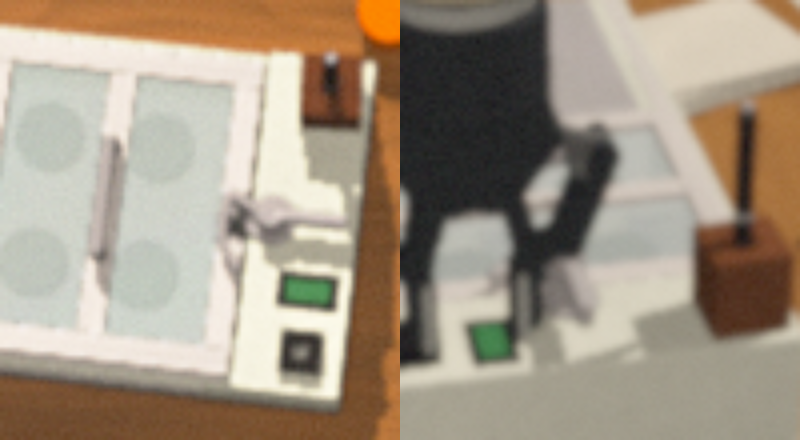

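View pics/top11.png

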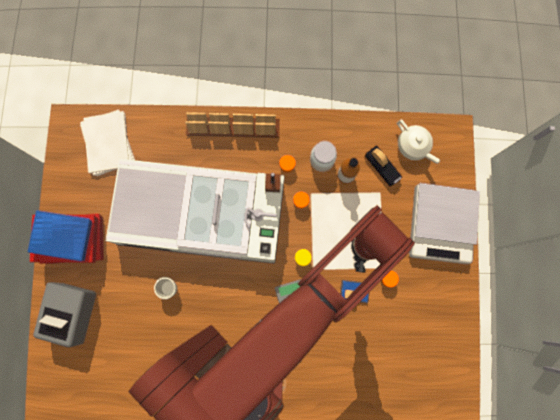

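The pots are under the shut lid, the lever is at its stop, and the pen is upright in its stand. The paper is empty, as far as the arm leaves it visible, and the other things are unmoved. Handing in.

```bash
python3 -c "
from plant import *
print(job_done())"
```

```text
the job is handed in; nothing more can be done
None
```

I finished the job and handed it in after about 102 s of robot time, well under the 210 s limit. All four pots stand two by two in the well. The lid is closed and the cam lock is turned to its stop. I pressed the reset button fully in and put the pen back in its stand.

**Correction along the way:** My first grasp closed on nothing. The arm's reported height was 32 mm too low, which I found by gently touching the counter, and I corrected every move after that. The contact heights in the well then agreed to about 1 mm.

**Last checks:**
- **Pots:** All four lids measured about 117 mm above the counter, as expected for upright pots in the well. No pots showed on the paper.
- **Lid and lock:** In the last pictures the gap at the gasket has closed and the lever points right. The force rose sharply at the stop. I judged the lid's closed position from the pictures and the forces, not from a direct reading.
- **Button:** It was only partly pressed when I first stopped, at about 3 N. I pushed on until it bottomed, at 8.4 mm below the pen's height in its stand, with 12.5 N.
- **Pen:** It is upright in its stand, with its top at 298–300 mm.
- **Other things:** They looked unmoved in the top view, apart from what the arm partly covered (the calculator, ink pad and edge of the paper). I did not see a pot get knocked aside.

The two cameras disagreed by 3–5 mm along the length of the case, so I used their average.

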